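Find the key's catch and open the module drawer

ROBOT

A 6-joint arm with a two-finger parallel gripper is mounted at the origin on a cart in front of the work surface, level with it; the furniture and walls round the work are solid. World frame = base frame: x ahead of the robot, y to its left, z up, the work surface at z = 0. Lengths are in m, angles in rad, forces in N, time in s.
With the tool pointing down it reaches from about 0.3 to 1 m from the base axis. Payload 5.1 kg.
Tool frame: the origin (TCP) lies midway between the tips of the shut fingers; the grasp point (between the pads) lies 19 mm behind it; z points along the fingers, y is the line along which they close (so a half turn about z gives the same grasp; the last joint's range is limited). The gripper opens to 95 mm and grips with 3 to 60 N. Pads are 20 mm wide; open, the fingers measure 119 mm over their backs; the gripper's body (75 mm by 180 mm) begins 59 mm behind the grasp point.
Start: joints at [1.043, 0.124, 1.65, -0, 1.367, -0.083], TCP at [0.28, 0.587, 0.215] pointing down, gripper open.
Joint ranges: [-2.61, 2.61], [-1.02, 2.33], [0.03, 2.71], [-1.35, 4.49], [0.32, 2.68], [-2.91, 2.91]. Speed limits (rad/s): [2.57, 2.57, 3.14, 3.14, 3.14, 3.14].

INTERFACE

Orientations are given as a rotation vector (axis times angle).
In Python, from rig import r gives the robot as it stands.
- The arm moves only by the tool step_arm, never from a script. Its arguments are lists of equal length, an entry for each row: "dp": the shift along the world's x, y, z in m, a list of three; "rot": the turn, a rotation vector about the world's x, y, z in rad, a list of three. In form: {"dp": [[dx, dy, dz], ...], "rot": [[ax, ay, az], ...]}. A call has 1 to 10 rows; each row shifts and turns the commanded pose from where the row before left it; what a row does not reach is not made up. A row lasts 1/12 s, in which the tool goes at most 41.7 mm and 7.16 degrees, less where a joint would pass 70% of its speed; a pose out of reach is approached as far as the arm can. A call is refused whole if a number of a shift passes 0.0417 or a number of a turn 0.125, either way. A call with a gripper value outside its range is refused whole. "hand" is the closure, from 0 (fully open) to 1 (shut), set as the call begins (left out, the last holds). The fingers move at their own pace and stop on an object; "squeeze" is the grip in N (left out, the last holds). Time passes only in rows, so rows that do not move let the fingers close. It gives the time, the measured TCP pose, the force, the opening and the grip force at its end, in the units of the state.
- r.state(): the state, without advancing time (a new reading comes with each control period).
- r.snapshot(name): name is "side" or "top" or "wrist"; returns a dict with "image" (400x640x3 uint8, red, green, blue), "depth" (400x640 float32, m along the optical axis (not along the pixel's ray), 0 where there is no reading), "fx", "fy", "cx", "cy" (pixels), "R" (3x3) and "t" (3): a world point X has camera coordinates R X + t. Camera axes: x right, y down, z forward; pixel columns grow to the right and rows downward; lengths in m; the calibration is good to about 2 mm. A picture is of the moment at which its call begins.
- r.sign_off(): hands the job in; it is judged then, once.
The state is a dict: "time_s": time; "qpos": joint angles; "dq": joint speeds; "effort": joint torques, N m; "eef_pos": TCP position; "tool_rot": TCP orientation; "ft_force": force on the tool from outside, world axes, zero at the start; "wrist_torque": the same for the moment, N m; "gripper_width": finger opening in m; "grip_force": force on a finger pad.
Only numpy, scipy, OpenCV 4.12 (cv2) and the standard library are available. Lean on these libraries where they do the work, as an engineer would, in place of code of your own. Each camera call takes 0.05 s, during which the arm holds its last target. There are 200 camera calls.

TASK

The panel key stands loose in the lock on top of the grey unit, but its bit has not caught. Turn the key gently back and forth until it drops home, then turn it anticlockwise (seen from above) about 75 degrees to draw the bolt without forcing it against the stop, and pull the drawer out by its handle, at least 60 mm. Leave the key standing in the lock and do not disturb the screw tray, the screwdriver and the fuse box.

Things in the scene. Friction and masses are not known exactly. Their poses are not given: they have to be found in the camera images.
- unit: Grey sheet-steel unit, 160 deep (x) x 260 wide (y) x 88 mm high, fixed. Origin: centre of its underside, on the bench. Its aluminium front faces its -x, 86 mm from the origin. Inside, the lock's plug turns stiffly (0.06 N m), anticlockwise from above to draw the bolt. The plug starts within 0.17 rad of locked (0); the drawer is free beyond 0.85 rad; hard stops at 1.57 and -0.25 rad.
- lock_mouth (a point): Centre of the upper rim of the lock's round steel collar: 40 mm across, bore 26.2 mm, rim 112 mm above the bench and 24 mm above the unit's top; a flat nut 54 mm across, 4 mm thick, lies round its foot. Axes as the unit's. 34 mm down the bore is the plug's face with a cross slot (9.4 mm wide, 10 mm deep) at an unknown angle, hidden by the key.
- key: Panel key, 92 mm high, about 0.16 kg, loose. Origin: centre of its lower end; z up the shank. Steel cross bit, arms 20 x 7 mm along its x and y, 10 mm long; then a round shank 25 mm thick; a black flat wing on top. At the start it stands in the collar, bit resting on the plug's face, origin 34 mm below lock_mouth; dropped home, 44 mm below.
- key_wing (a point): Middle of the key's flat wing, 74 mm above the key's origin; the key's axes. It is 58 mm long along x, 10 mm thick along y, and reaches from 56 to 92 mm above the origin. The bit fits once every quarter turn; the nearest fit is 0.3 to 0.79 rad away, either way. Within 0.1 rad of it the key falls in by its own weight if free to slide; then 0.24 rad of play remains.
- drawer (a joint): How far the drawer is out, m: 0 shut, 0.09 at its stop. It slides along the unit's -x with 2 N of friction and stays where left; it does not move while the bolt is in. Turning the key 1.25 to 1.35 rad anticlockwise from where it dropped frees it and stays short of the lock's stop.
- drawer_handle (a point): Middle of the drawer's bow handle: a level steel bar 10 mm thick, 90 mm long along the unit's y, 57 mm above the bench, with 35 mm free between bar and drawer front and open below. Moves with the drawer. Axes as the unit's.
- screw_tray: Round metal dish with screws, 87 mm across, 20 mm high, right of the unit. Bystander.
- screwdriver: Yellow-handled screwdriver, 198 mm long, lying left of the unit. Bystander.
- fuse_box: Small white lidded box, 38 x 62 x 26 mm, in front of the unit on the left. Bystander.
There are look-alikes about, which are no part of the job. What is shaped like the key but pink or purple is not meant.

How it is judged:
On the way:
1. the key has dropped home in the lock while the drawer is still shut (z of key in the frame of lock_mouth below -0.041 m and horizontal distance between key and lock_mouth below 0.005 m and value of joint drawer below 0.01 m), for 0.2 s.
At the end, for the whole second after the job is handed in: The drawer is out by more than 60 mm and at rest; the key still stands home in the lock (origin at least 39 mm below the collar's rim, within 6 mm of its axis, tilted less than 10 degrees) and at rest (value of joint drawer above 0.06 m and velocity of joint drawer between -0.01 and 0.01 m/s and z of key in the frame of lock_mouth below -0.039 m and horizontal distance between key and lock_mouth below 0.006 m and angle between key's own z axis and vertical below 0.17 rad and linear speed of key below 0.02 m/s); the robot touches nothing.
It fails at once if the key is forced: more than 70 N between the key and the unit (contact force between key and unit above 70 N).
It fails at once if a bystander is moved by more than 30 mm (distance of any of screw_tray, screwdriver, fuse_box from where it was at the start of the episode above 0.03 m).
It also fails if it takes over 72 s, if anything falls off the work surface, if the arm or the gripper's body presses on something with over 40 N, if the wrist force passes 120 N, or if a joint passes its speed limit or range.

## Working session

There is one attempt and no reset: what is moved stays moved. The work goes in short steps, Python scripts to look and compute and a tool call to move; the robot and the scene stay as the last step left them, time stands still between calls to the robot, and variables do not carry over. Pictures are saved under pics/ and viewed, at most 10 in all, crops included, and the job is handed in when it is done.

Besides the shell and the picture viewer there is one more tool, called after "Call:" by a JSON object that holds its "op" and its "data". step_arm: Moves the arm, as the interface text tells. Its arguments: {"type":"object","properties":{"dp":{"type":"array"},"rot":{"type":"array"},"hand":{"type":"number"},"squeeze":{"type":"number"}},"required":["dp","rot"]}

```bash
mkdir -p pics; cat > h.py <<'E'
from rig import r
import numpy as np, cv2
def snap(n,f):
    s=r.snapshot(n); np.savez('pics/'+f+'.npz',**s); cv2.imwrite('pics/'+f+'.png',s['image'][:,:,::-1]); return s
def pt(s,u,v,z=None):
    # world point at pixel: by depth, or on plane height z
    R,t=np.array(s['R']),np.array(s['t'])
    d=np.array([(u-s['cx'])/s['fx'],(v-s['cy'])/s['fy'],1.]); c=-R.T@t; w=R.T@d
    k=float(s['depth'][int(v),int(u)]) if z is None else (z-c[2])/w[2]
    return (c+k*w).round(4)
E
python3 - <<'E'
from h import *
a=snap('top','t1');b=snap('side','s1')
cv2.imwrite('pics/both.png',cv2.resize(np.vstack([a['image'],b['image']]),None,fx=.75,fy=.75)[:,:,::-1])
print(r.state())
E
```

```text
{'time_s': 0.1, 'qpos': array([ 1.04342105e+00,  1.24444572e-01,  1.65154470e+00,  5.08075396e-07,
        1.36751533e+00, -8.25733257e-02]), 'dq': array([-0.00045301, -0.00110195, -0.00396675,  0.00296229,  0.00021248,
       -0.00018029]), 'effort': array([ 1.15523351e-03, -4.18885159e+01, -3.61094320e+01,  7.76786590e-02,
        4.61626227e-02, -3.79751168e-05]), 'eef_pos': array([0.27939375, 0.58623545, 0.21350266]), 'tool_rot': array([-6.92820812e-01, -3.06365561e+00,  2.86393970e-03]), 'ft_force': array([-0.06617758,  0.05233584, -0.95846261]), 'wrist_torque': array([ 0.00207996, -0.01180087, -0.03643512]), 'grip_force': 0.0, 'gripper_width': 0.09520950314033973}
```

View pics/both.png

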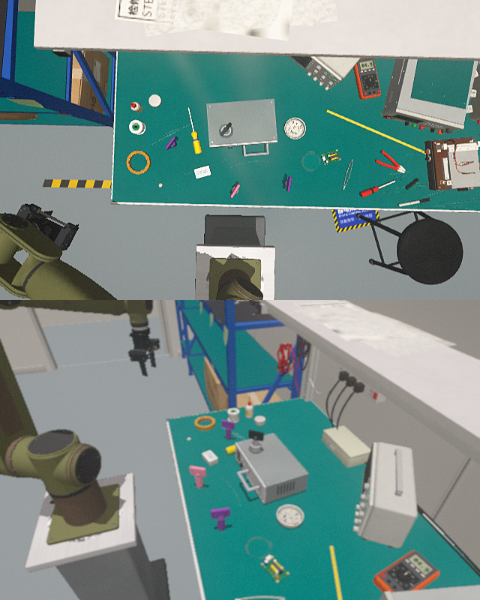

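The top view shows the grey unit at about (322,164) full-res. The black-winged key stands in its lock at (302,173) and the handle is at (342,205). The look-alikes lie on the bench: pink (313,253), purple (383,243), purple (228,190). The black one in the lock fits the description. I'll confirm it in one crop.

```bash
python3 - <<'E'
from h import *
a=dict(np.load('pics/t1.npz'));b=dict(np.load('pics/s1.npz'))
A=cv2.resize(a['image'][120:220,240:400],None,fx=5,fy=5,interpolation=2)
B=cv2.resize(b['image'][160:300,280:420],None,fx=5,fy=5,interpolation=2)
A=A[:500,:800]; cv2.imwrite('pics/c1.png',A[:,:,::-1])
R=a['R'];print((-R.T@a['t']).round(3),R.round(2).tolist(),a['fx'])
E
```

```text
[0.491 0.016 1.328] [[0.02, -1.0, 0.01], [-1.0, -0.02, -0.03], [0.03, -0.01, -1.0]] 435.53788093178014
```

View pics/c1.png

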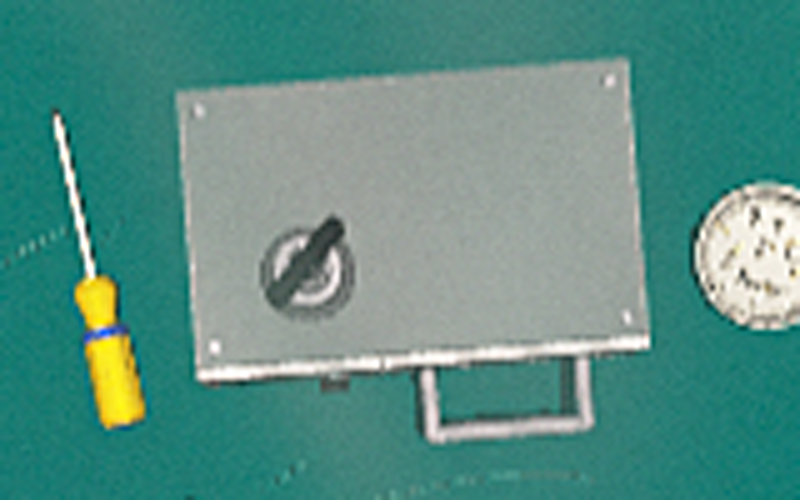

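The crop confirms it: a black wing in the steel collar, ends at crop (275,298)/(337,225). The handle bar runs (437,435)–(587,423).

```bash
python3 - <<'E'
from h import *
a=dict(np.load('pics/t1.npz'))
P=lambda u,v,z:pt(a,240+(u+.5)/5-.5,120+(v+.5)/5-.5,z)
w=[P(275,298,.17),P(337,225,.17)];d=w[1]-w[0];print('wing',w,(w[0]+w[1])/2,np.arctan2(d[1],d[0]),np.linalg.norm(d))
print('nut',P(308,273,.09))
h=[P(437,435,.062),P(587,423,.062)];print('handle',h)
c=[P(180,92,.088),P(628,60,.088),P(648,347,.088),P(200,378,.088)];print('corn',c)
f=c[0]-c[1];print('yaw from y dir',np.arctan2(-f[0],f[1]))
b=dict(np.load('pics/s1.npz'))
D=a['depth'];ys,xs=np.mgrid[150:190,285:320]
pts=np.array([pt(a,u,v) for u,v in zip(xs.ravel(),ys.ravel())])
m=(pts[:,2]>.14)&(pts[:,2]<.2);q=pts[m];print(m.sum(),q.mean(0));
rc=cv2.minAreaRect(q[:,:2].astype(np.float32));print(rc)
m=(pts[:,2]>.1)&(pts[:,2]<.118);print('collar',m.sum(),cv2.minEnclosingCircle(pts[m][:,:2].astype(np.float32)))
e=cv2.Rodrigues(r.state()['tool_rot'])[0];print(e.round(3))
E
```

```text
wing [array([0.585 , 0.0615, 0.17  ]), array([0.6248, 0.0295, 0.17  ])] [0.6049 0.0455 0.17  ] -0.6771874205230354 0.05106897296793822
nut [0.6062 0.0462 0.09  ]
handle [array([ 0.5163, -0.0305,  0.062 ]), array([ 0.5254, -0.1177,  0.062 ])]
corn [array([0.7084, 0.1221, 0.088 ]), array([ 0.7334, -0.134 ,  0.088 ]), array([ 0.569 , -0.1488,  0.088 ]), array([0.5449, 0.1063, 0.088 ])]
yaw from y dir 0.09730980149109748
98 [0.60374898 0.04596327 0.16481939]
((0.6045615673065186, 0.047120966017246246), (0.013812839984893799, 0.056530196219682693), 48.84819793701172)
collar 67 ((0.6044660806655884, 0.046323854476213455), 0.019776146858930588)
[[-0.903  0.43  -0.001]
 [ 0.43   0.903 -0.002]
 [ 0.    -0.002 -1.   ]]
```

Call:
{"op": "step_arm", "data": {"dp": [[0.016,-0.027,0],[0.016,-0.027,0],[0.016,-0.027,0],[0.016,-0.027,0],[0.016,-0.027,0],[0.016,-0.027,0],[0.016,-0.027,0],[0.016,-0.027,0],[0.016,-0.027,0],[0.016,-0.027,0]], "rot": [[0,0,-0.013],[0,0,-0.013],[0,0,-0.013],[0,0,-0.013],[0,0,-0.013],[0,0,-0.013],[0,0,-0.013],[0,0,-0.013],[0,0,-0.013],[0,0,-0.013]]}}

```text
time_s: 0.93
eef_pos: [0.4399, 0.3152, 0.2142]
tool_rot: [-0.891, -3.012, 0.001]
ft_force: [0.1, 0.6, 0.6]
gripper_width: 0.0953
grip_force: 0.0
```

Call:
{"op": "step_arm", "data": {"dp": [[0.016,-0.027,0],[0.016,-0.027,0],[0.016,-0.027,0],[0.016,-0.027,0],[0.016,-0.027,0],[0.016,-0.027,0],[0.016,-0.027,0],[0.016,-0.027,0],[0.016,-0.027,0],[0,0,0]], "rot": [[0,0,-0.013],[0,0,-0.013],[0,0,-0.013],[0,0,-0.013],[0,0,-0.013],[0,0,-0.013],[0,0,-0.013],[0,0,-0.013],[0,0,-0.013],[0,0,0]]}}

```text
time_s: 1.77
eef_pos: [0.5854, 0.0695, 0.214]
tool_rot: [1.072, 2.952, -0.003]
ft_force: [-0.8, -1.7, -0.5]
gripper_width: 0.0948
grip_force: 0.0
```

```bash
python3 - <<'E'
from h import *
s=snap('wrist','w1');st=r.state();e=cv2.Rodrigues(st['tool_rot'])[0]
print(st['eef_pos'].round(4),e.round(3).tolist(),'yaw',np.arctan2(e[1,1],e[0,1]),st['ft_force'].round(2))
E
```

```text
[0.5843 0.0715 0.2139] [[-0.768, 0.641, -0.001], [0.641, 0.768, -0.0], [0.001, -0.001, -1.0]] yaw 0.8752112300465956 [ 0.38  0.45 -0.38]
```

View pics/w1.png

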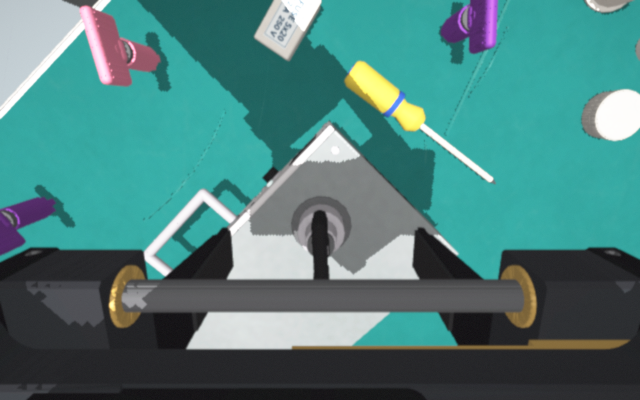

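The wrist view shows the black wing edge-on at (320,215)–(321,280), almost along tool x, with the collar ring round (321,228).

```bash
python3 - <<'E'
from h import *
s=dict(np.load('pics/w1.npz'));st=r.state()
q=np.array([pt(s,u,v) for u in range(295,346) for v in range(185,280)])
m=(q[:,2]>.15)&(q[:,2]<.185)
w=q[m];print(m.sum(),w.mean(0),w[:,2].max(),cv2.minAreaRect(w[:,:2].astype(np.float32)))
m=(q[:,2]>.106)&(q[:,2]<.117);print(m.sum(),cv2.minEnclosingCircle(q[m][:,:2].astype(np.float32)))
E
```

```text
983 [0.59952482 0.05486043 0.1673    ] 0.1718 ((0.6023215055465698, 0.0523843839764595), (0.011322930455207825, 0.043375395238399506), 52.01833724975586)
660 ((0.6082033514976501, 0.04773589223623276), 0.019955404102802277)
```

Call:
{"op": "step_arm", "data": {"dp": [[0.011,-0.012,0],[0.0115,-0.012,0],[0,0,-0.02],[0,0,-0.02],[0,0,-0.02],[0,0,-0.013],[0,0,0],[0,0,0]], "rot": [[0,0,0.02],[0,0,0.013],[0,0,0],[0,0,0],[0,0,0],[0,0,0],[0,0,0],[0,0,0]]}}

```text
time_s: 2.48
eef_pos: [0.6054, 0.0504, 0.1409]
tool_rot: [-1.014, -2.971, 0.001]
ft_force: [-0.0, -0.1, 0.2]
gripper_width: 0.095
grip_force: 0.0
```

Call:
{"op": "step_arm", "data": {"dp": [[0,0,0],[0,0,0],[0,0,0],[0,0,0],[0,0,0],[0,0,0],[0,0,0],[0,0,0],[0,0,0],[0,0,0]], "rot": [[0,0,0],[0,0,0],[0,0,0],[0,0,0],[0,0,0],[0,0,0],[0,0,0],[0,0,0],[0,0,0],[0,0,0]], "hand": 0.865, "squeeze": 3}}

```text
time_s: 3.32
eef_pos: [0.6061, 0.0497, 0.1416]
tool_rot: [-1.016, -2.973, 0.0]
ft_force: [0.3, -1.4, 0.2]
gripper_width: 0.0334
grip_force: 0.0
```

```bash
cat >> h.py <<'E'
def show():
    st=r.state();e=cv2.Rodrigues(st['tool_rot'])[0]
    print(st['time_s'],st['eef_pos'].round(4),'yaw',np.arctan2(e[1,1],e[0,1]).round(3),st['ft_force'].round(1),st['wrist_torque'].round(3),st['gripper_width'].round(4),st['grip_force'],st['qpos'].round(2))
E
python3 -c "
from h import *
show();s=snap('side','s2');cv2.imwrite('pics/s2c.png',cv2.resize(s['image'][150:260,280:420],None,fx=5,fy=5)[:,:,::-1])"
```

```text
Traceback (most recent call last):
  File "h.py", line 13, in show
    print(st['time_s'],st['eef_pos'].round(4),'yaw',np.arctan2(e[1,1],e[0,1]).round(3),st['ft_force'].round(1),st['wrist_torque'].round(3),st['gripper_width'].round(4),st['grip_force'],st['qpos'].round(2))
                                                                                                                                           ^^^^^^^^^^^^^^^^^^^^^^^^^
AttributeError: 'float' object has no attribute 'round'
```

Call:
{"op": "step_arm", "data": {"dp": [[0.001,-0.002,0],[0,0,0],[0,0,0],[0,0,0],[0,0,0],[0,0,0]], "rot": [[0,0,0],[0,0,0],[0,0,0],[0,0,0],[0,0,0],[0,0,0]]}}

```text
time_s: 3.82
eef_pos: [0.6072, 0.0478, 0.1416]
tool_rot: [-1.016, -2.973, 0.0]
ft_force: [0.4, 0.3, 0.4]
gripper_width: 0.0132
grip_force: 0.0
```

```bash
sed -i "s/st\['gripper_width'\].round(4)/round(float(st['gripper_width']),4)/" h.py
python3 -c "
from h import *
show();s=snap('side','s2');cv2.imwrite('pics/s2c.png',cv2.resize(s['image'][150:260,280:420],None,fx=5,fy=5)[:,:,::-1])"
```

```text
3.8167 [0.6072 0.0478 0.1416] yaw 0.912 [0.4 0.3 0.4] [-0.044  0.013 -0.034] 0.0132 0.0 [-0.01  0.09  1.81 -0.    1.24 -0.92]
```

View pics/s2c.png

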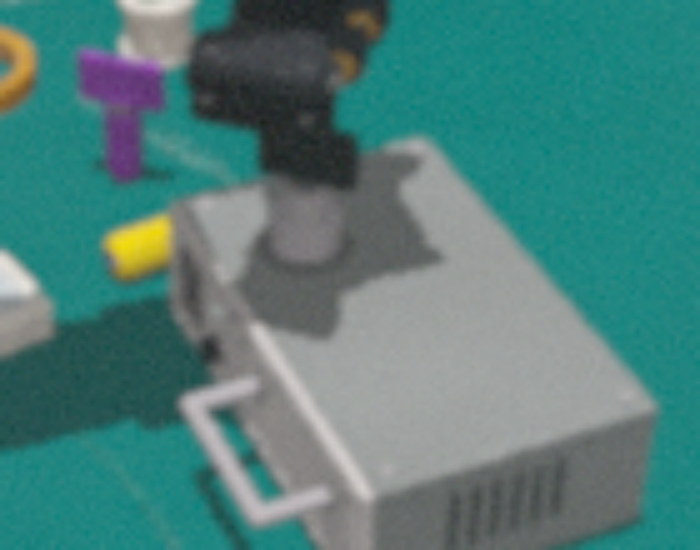

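Call:
{"op": "step_arm", "data": {"dp": [[0,0,0],[0,0,0],[0,0,0],[0,0,0],[0,0,0],[0,0,0],[0,0,0],[0,0,0]], "rot": [[0,0,-0.05],[0,0,-0.05],[0,0,-0.05],[0,0,-0.05],[0,0,-0.05],[0,0,-0.05],[0,0,-0.05],[0,0,0]]}}

```text
time_s: 4.53
eef_pos: [0.6072, 0.0479, 0.1417]
tool_rot: [1.519, 2.75, 0.0]
ft_force: [0.1, 0.4, -0.1]
gripper_width: 0.0128
grip_force: 0.1
```

```bash
cat >> h.py <<'E'
def wing(n):
    s=snap('wrist',n)
    q=np.array([pt(s,u,v) for u in range(290,351) for v in range(150,280)])
    d=np.hypot(q[:,0]-.607,q[:,1]-.0475)
    w=q[(q[:,2]>.145)&(q[:,2]<.185)&(d<.04)]
    if len(w)>10: print(len(w),'top z',np.percentile(w[:,2],[50,90,98]).round(4),'mean',w.mean(0).round(4),cv2.minAreaRect(w[:,:2].astype(np.float32)))
    show()
E
python3 -c "
from h import *
wing('w2')"
```

```text
3028 top z [0.1686 0.1753 0.1827] mean [0.6002 0.0575 0.1665] ((0.6018418669700623, 0.05346332862973213), (0.026466531679034233, 0.03824355825781822), 14.413492202758789)
4.5833 [0.6072 0.0478 0.1417] yaw 0.563 [ 0.1 -0.  -0.3] [ 0.009  0.013 -0.029] 0.0127 0.16001816868083552 [-0.01  0.09  1.81  0.    1.24 -0.57]
```

View pics/w2.png

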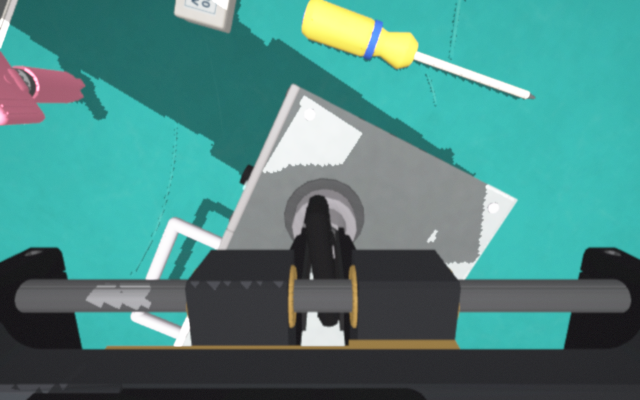

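The wing is now visible at (317,197)–(325,325) between the pads and lags slightly. The part above v=228 is clear of the fingers, so I'll read its height there.

```bash
cat >> h.py <<'E'
def wing(n):
    s=snap('wrist',n)
    q=np.array([pt(s,u,v) for u in range(296,346) for v in range(185,231)])
    w=q[(q[:,2]>.13)&(q[:,2]<.185)]
    print(len(w),'top z',np.percentile(w[:,2],[10,50,90]).round(4)); show()
def old(n):
    s=dict(np.load('pics/%s.npz'%n))
    q=np.array([pt(s,u,v) for u in range(296,346) for v in range(185,231)])
    w=q[(q[:,2]>.13)&(q[:,2]<.185)]
    print(len(w),'top z',np.percentile(w[:,2],[10,50,90]).round(4))
E
python3 -c "
from h import *
old('w1');old('w2')"
```

```text
306 top z [0.1432 0.1604 0.169 ]
885 top z [0.1417 0.1646 0.1696]
```

Call:
{"op": "step_arm", "data": {"dp": [[0,0,0],[0,0,0],[0,0,0],[0,0,0],[0,0,0],[0,0,0]], "rot": [[0,0,-0.05],[0,0,-0.05],[0,0,-0.05],[0,0,-0.05],[0,0,0],[0,0,0]]}}

```text
time_s: 5.08
eef_pos: [0.6072, 0.0477, 0.1417]
tool_rot: [1.783, 2.587, -0.0]
ft_force: [-0.4, 0.6, 0.0]
gripper_width: 0.0131
grip_force: 0.1
```

```bash
python3 -c "
from h import *
wing('w3')"
```

```text
898 top z [0.1418 0.1642 0.1696]
5.1333 [0.6072 0.0477 0.1416] yaw 0.364 [ 0.2  0.  -0.2] [-0.051  0.002  0.045] 0.0129 0.09389426148118218 [-0.01  0.09  1.81 -0.    1.24 -0.37]
```

Not dropped yet; I'll carry on clockwise.

Call:
{"op": "step_arm", "data": {"dp": [[0,0,0],[0,0,0],[0,0,0],[0,0,0],[0,0,0],[0,0,0]], "rot": [[0,0,-0.05],[0,0,-0.05],[0,0,-0.05],[0,0,-0.05],[0,0,0],[0,0,0]]}}

```text
time_s: 5.63
eef_pos: [0.6072, 0.0477, 0.1417]
tool_rot: [-2.032, -2.396, 0.0]
ft_force: [-0.4, 0.0, -0.9]
gripper_width: 0.0128
grip_force: 0.0
```

```bash
python3 -c "
from h import *
wing('w4')"
```

```text
949 top z [0.1402 0.1575 0.1599]
5.6833 [0.6072 0.0477 0.1417] yaw 0.164 [ 0.1 -0.6  0.9] [-0.058  0.017  0.009] 0.0128 0.0 [-0.01  0.09  1.81 -0.    1.24 -0.17]
```

Call:
{"op": "step_arm", "data": {"dp": [[0,0,0],[0,0,0],[0,0,0],[0,0,0],[0,0,0],[0,0,0]], "rot": [[0,0,-0.04],[0,0,-0.04],[0,0,-0.04],[0,0,0],[0,0,0],[0,0,0]]}}

```text
time_s: 6.18
eef_pos: [0.6072, 0.0477, 0.1417]
tool_rot: [2.173, 2.269, 0.0]
ft_force: [0.3, -0.3, 0.1]
gripper_width: 0.0127
grip_force: 0.1
```

```bash
python3 -c "
from h import *
wing('w5')"
```

```text
951 top z [0.1395 0.1572 0.16  ]
6.2333 [0.6073 0.0477 0.1417] yaw 0.043 [ 0.1  0.3 -0.4] [-0.037  0.014  0.003] 0.0127 0.10042584523034748 [-0.01  0.09  1.81 -0.    1.24 -0.05]
```

The key has dropped home: its top went from 0.170 to 0.160. I'll measure its angle just before and after the drop.

```bash
python3 - <<'E'
from h import *
for n,h in (('w2',.17),('w3',.17),('w4',.16),('w5',.16)):
    s=dict(np.load(f'pics/{n}.npz'))
    q=np.array([pt(s,u,v) for u in range(290,350) for v in range(170,235)])
    w=q[(abs(q[:,2]-h)<.006)&(np.hypot(q[:,0]-.607,q[:,1]-.0475)<.034)][:,:2]
    c=w.mean(0);l=cv2.fitLine(w.astype(np.float32),cv2.DIST_HUBER,0,.001,.001).ravel()
    d=c-[.607,.0475]; print(n,len(w),'fit',np.arctan(l[1]/l[0]).round(3),'radial',np.arctan(d[1]/d[0]).round(3),c.round(4))
E
```

```text
w2 549 fit -0.343 radial -0.917 [0.5932 0.0655]
w3 551 fit -0.596 radial -1.117 [0.597  0.0679]
w4 726 fit -1.392 radial -1.475 [0.6049 0.0691]
w5 699 fit -1.378 radial -1.471 [0.6049 0.0688]
```

Call:
{"op": "step_arm", "data": {"dp": [[0,0,-0.006],[0,0,-0.005],[0,0,0],[0,0,0]], "rot": [[0,0,0.03],[0,0,0.03],[0,0,0],[0,0,0]]}}

```text
time_s: 6.57
eef_pos: [0.6069, 0.0477, 0.1303]
tool_rot: [-2.105, -2.331, 0.001]
ft_force: [-0.6, 0.2, -0.4]
gripper_width: 0.0127
grip_force: 0.1
```

Call:
{"op": "step_arm", "data": {"dp": [[0,0,0],[0,0,0],[0,0,0],[0,0,0],[0,0,0]], "rot": [[0,0,0],[0,0,0],[0,0,0],[0,0,0],[0,0,0]], "hand": 1, "squeeze": 12}}

```text
time_s: 6.98
eef_pos: [0.6076, 0.0478, 0.1309]
tool_rot: [2.105, 2.331, 0.001]
ft_force: [2.1, 0.4, -1.5]
gripper_width: 0.01
grip_force: 12.0
```

```bash
python3 -c "
from h import *
show()"
```

```text
6.9833 [0.6076 0.0478 0.1309] yaw 0.102 [ 2.1  0.4 -1.5] [-0.067 -0.427  0.026] 0.01 11.991526186466217 [-0.01  0.1   1.82  0.    1.22 -0.11]
```

Call:
{"op": "step_arm", "data": {"dp": [[0,0,0],[0,0,0],[0,0,0],[0,0,0],[0,0,0],[0,0,0],[0,0,0],[0,0,0],[0,0,0],[0,0,0]], "rot": [[0,0,0.05],[0,0,0.05],[0,0,0.05],[0,0,0.05],[0,0,0.05],[0,0,0.05],[0,0,0.05],[0,0,0.05],[0,0,0.05],[0,0,0]]}}

```text
time_s: 7.82
eef_pos: [0.6077, 0.0479, 0.1309]
tool_rot: [1.531, 2.742, 0.002]
ft_force: [3.1, 0.6, -2.0]
gripper_width: 0.0102
grip_force: 12.0
```

```bash
python3 -c "
from h import *
show()"
```

```text
7.8167 [0.6077 0.0479 0.1309] yaw 0.553 [ 3.1  0.6 -2. ] [ 0.155 -0.642 -0.082] 0.0102 11.994315683841705 [-0.01  0.1   1.82  0.    1.22 -0.56]
```

Torque is about 0.08 N m, as expected for the plug. Continuing to a total of about 1.30 rad.

Call:
{"op": "step_arm", "data": {"dp": [[0,0,0],[0,0,0],[0,0,0],[0,0,0],[0,0,0],[0,0,0],[0,0,0],[0,0,0],[0,0,0],[0,0,0]], "rot": [[0,0,0.05],[0,0,0.05],[0,0,0.05],[0,0,0.05],[0,0,0.05],[0,0,0.05],[0,0,0.05],[0,0,0.05],[0,0,0.05],[0,0,0]]}}

```text
time_s: 8.65
eef_pos: [0.6078, 0.048, 0.1309]
tool_rot: [0.882, 3.014, 0.002]
ft_force: [4.3, 1.8, -2.3]
gripper_width: 0.0099
grip_force: 12.0
```

Call:
{"op": "step_arm", "data": {"dp": [[0,0,0],[0,0,0],[0,0,0],[0,0,0],[0,0,0],[0,0,0],[0,0,0],[0,0,0],[0,0,0],[0,0,0]], "rot": [[0,0,0.05],[0,0,0.05],[0,0,0.05],[0,0,0.05],[0,0,0.05],[0,0,0.05],[0,0,0.05],[0,0,0.03],[0,0,0],[0,0,0]]}}

```text
time_s: 9.48
eef_pos: [0.6075, 0.0481, 0.1309]
tool_rot: [0.3, 3.127, 0.001]
ft_force: [1.7, 2.3, -0.8]
gripper_width: 0.01
grip_force: 12.0
```

```bash
python3 -c "
from h import *
wing('w6')"
```

```text
859 top z [0.1352 0.1564 0.1595]
9.5333 [0.6075 0.0481 0.1309] yaw 1.38 [ 1.2  2.7 -1.3] [ 0.632 -0.592 -0.062] 0.0096 12.00023353099823 [-0.01  0.1   1.82  0.    1.22 -1.39]
```

Call:
{"op": "step_arm", "data": {"dp": [[0,0,0],[0,0,0],[0,0,0],[0,0,0],[0,0,0],[0,0,0],[0,0,0],[0,0,0],[0,0,0],[0,0,0]], "rot": [[0,0,0],[0,0,0],[0,0,0],[0,0,0],[0,0,0],[0,0,0],[0,0,0],[0,0,0],[0,0,0],[0,0,0]], "hand": 0.55}}

```text
time_s: 10.37
eef_pos: [0.6072, 0.0477, 0.1307]
tool_rot: [-0.296, -3.128, 0.0]
ft_force: [0.6, -0.1, -0.4]
gripper_width: 0.0424
grip_force: 0.0
```

Call:
{"op": "step_arm", "data": {"dp": [[0,0,0.02],[0,0,0.02],[0,0,0.02],[0,0,0.02],[-0.02,0,0],[-0.02,-0.02,0],[-0.02,-0.025,0],[-0.02,-0.025,0],[-0.007,-0.025,0],[0,-0.025,0]], "rot": [[0,0,0],[0,0,0],[0,0,0],[0,0,-0.1],[0,0,-0.1],[0,0,-0.1],[0,0,-0.1],[0,0,-0.1],[0,0,-0.1],[0,0,-0.1]]}}

```text
time_s: 11.2
eef_pos: [0.5187, -0.073, 0.2109]
tool_rot: [1.357, 2.833, 0.0]
ft_force: [0.9, -0.5, 0.1]
gripper_width: 0.0426
grip_force: 0.0
```

Call:
{"op": "step_arm", "data": {"dp": [[0,0,0],[0,0,0],[0,0,0],[0,0,0],[0,0,0],[0,0,0],[0,0,0],[0,0,0]], "rot": [[0,0,-0.1],[0,0,-0.1],[0,0,-0.1],[0,0,-0.1],[0,0,-0.1],[0,0,-0.08],[0,0,0],[0,0,0]], "hand": 0.63}}

```text
time_s: 11.87
eef_pos: [0.5202, -0.0723, 0.2107]
tool_rot: [2.103, 2.334, -0.0]
ft_force: [0.1, -0.2, -0.7]
gripper_width: 0.0351
grip_force: 0.0
```

```bash
python3 -c "
from h import *
show();snap('wrist','w7')"
```

```text
11.8667 [ 0.5202 -0.0723  0.2107] yaw 0.104 [ 0.1 -0.2 -0.7] [-0.073  0.035 -0.005] 0.0351 0.0 [-0.24 -0.15  1.93 -0.    1.36 -0.34]
```

View pics/w7.png

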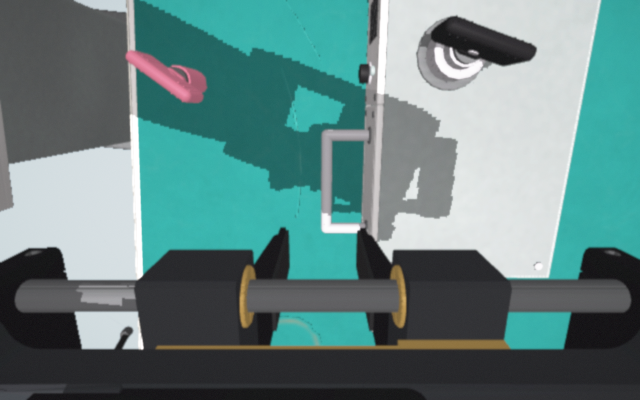

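The key stands in the lock at (480,40). The handle bar runs (326,137)–(327,227), nearly vertical in the image, which lines up with the fingers.

```bash
python3 - <<'E'
from h import *
s=dict(np.load('pics/w7.npz'))
a,b=pt(s,326.5,137,.062),pt(s,326.5,227,.062);print(a,b,(a+b)/2,np.arctan2(-(a-b)[0],(a-b)[1]))
print(pt(s,326,180),pt(s,368,180,.088))
E
```

```text
[ 0.5196 -0.0281  0.062 ] [ 0.5286 -0.1138  0.062 ] [ 0.5241  -0.07095  0.062  ] 0.10463396965283084
[ 0.5233 -0.0675  0.0623] [ 0.5583 -0.0585  0.088 ]
```

Call:
{"op": "step_arm", "data": {"dp": [[0.003,0,-0.02],[0,0,-0.025],[0,0,-0.025],[0,0,-0.025],[0,0,-0.025],[0,0,-0.025],[0,0,-0.015],[0,0,-0.01],[0,0,0],[0,0,0]], "rot": [[0,0,0],[0,0,0],[0,0,0],[0,0,0],[0,0,0],[0,0,0],[0,0,0],[0,0,0],[0,0,0],[0,0,0]]}}

```text
time_s: 12.75
eef_pos: [0.5233, -0.0723, 0.0408]
tool_rot: [-2.104, -2.332, 0.0]
ft_force: [0.2, 0.7, 0.4]
gripper_width: 0.0348
grip_force: 0.0
```

Call:
{"op": "step_arm", "data": {"dp": [[0,0,0],[0,0,0],[0,0,0],[0,0,0],[0,0,0],[0,0,0],[0,0,0]], "rot": [[0,0,0],[0,0,0],[0,0,0],[0,0,0],[0,0,0],[0,0,0],[0,0,0]], "hand": 1, "squeeze": 15}}

```text
time_s: 13.33
eef_pos: [0.5236, -0.0724, 0.0414]
tool_rot: [2.105, 2.331, 0.001]
ft_force: [-1.2, 0.2, 4.4]
gripper_width: 0.0094
grip_force: 15.0
```

Call:
{"op": "step_arm", "data": {"dp": [[-0.008,-0.0008,0],[-0.008,-0.0008,0],[-0.008,-0.0008,0],[0,0,0]], "rot": [[0,0,0],[0,0,0],[0,0,0],[0,0,0]]}}

```text
time_s: 13.67
eef_pos: [0.4979, -0.075, 0.0414]
tool_rot: [-2.105, -2.332, 0.001]
ft_force: [-1.9, 0.5, 6.9]
gripper_width: 0.0098
grip_force: 15.0
```

It slides freely. I'll pull on to about 78 mm, then release.

Call:
{"op": "step_arm", "data": {"dp": [[-0.009,-0.0009,0],[-0.009,-0.0009,0],[-0.009,-0.0009,0],[-0.009,-0.0009,0],[-0.009,-0.0009,0],[-0.007,-0.0007,0],[0,0,0],[0,0,0]], "rot": [[0,0,0],[0,0,0],[0,0,0],[0,0,0],[0,0,0],[0,0,0],[0,0,0],[0,0,0]]}}

```text
time_s: 14.33
eef_pos: [0.4458, -0.0802, 0.0413]
tool_rot: [-2.105, -2.331, 0.002]
ft_force: [-2.2, -0.3, 9.6]
gripper_width: 0.0093
grip_force: 15.0
```

Call:
{"op": "step_arm", "data": {"dp": [[0,0,0],[0,0,0],[0,0,0],[0,0,0],[0,0,0],[0,0,0],[0,0,0]], "rot": [[0,0,0],[0,0,0],[0,0,0],[0,0,0],[0,0,0],[0,0,0],[0,0,0]], "hand": 0.63}}

```text
time_s: 14.92
eef_pos: [0.4469, -0.0798, 0.0404]
tool_rot: [-2.105, -2.331, 0.0]
ft_force: [-0.3, 0.1, 0.1]
gripper_width: 0.0349
grip_force: 0.0
```

Call:
{"op": "step_arm", "data": {"dp": [[0,0,0.02],[0,0,0.025],[0,0,0.025],[0,0,0.025],[0,0,0.025],[0,0,0.025],[0,0,0.02],[0,0,0],[0,0,0]], "rot": [[0,0,0],[0,0,0],[0,0,0],[0,0,0],[0,0,0],[0,0,0],[0,0,0],[0,0,0],[0,0,0]]}}

```text
time_s: 15.67
eef_pos: [0.4479, -0.0801, 0.2067]
tool_rot: [2.104, 2.33, 0.002]
ft_force: [-0.9, -0.8, -0.0]
gripper_width: 0.0352
grip_force: 0.0
```

```bash
python3 -c "
from h import *
show();s=snap('wrist','w8');t=snap('side','s8');cv2.imwrite('pics/f8.png',cv2.resize(np.vstack([s['image'],t['image']]),None,fx=.75,fy=.75)[:,:,::-1])"
```

```text
15.6667 [ 0.4479 -0.0801  0.2067] yaw 0.102 [-0.9 -0.8 -0. ] [-0.096  0.085  0.035] 0.0352 0.0 [-0.29 -0.32  2.08 -0.    1.39 -0.4 ]
```

View pics/f8.png

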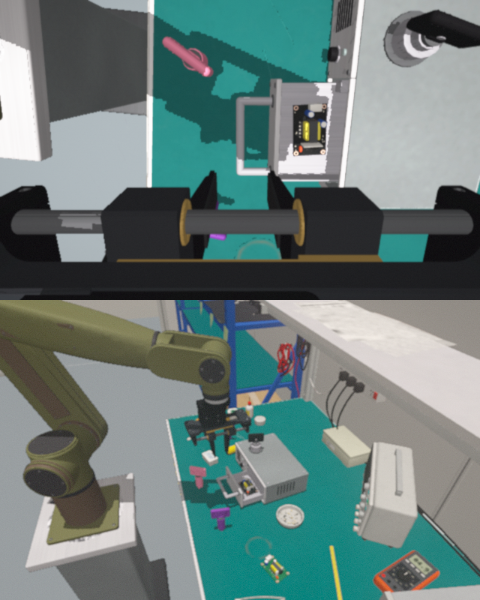

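The drawer is out: the tray is visible at (300,130) and the handle at (240,135). The key stands in its collar at (435,35), the bystanders haven't moved, and the gripper is clear. Handing in.

```bash
python3 -c "
from h import *
s=dict(np.load('pics/w8.npz'));print(pt(s,322,180,.062))
print(r.sign_off())"
```

```text
[ 0.4476 -0.075   0.062 ]
the job is handed in; nothing more can be done
None
```

The key dropped home, I turned it about 1.28 rad (73°) anticlockwise, and the drawer is out about 76 mm. The key is still standing in the lock and the bystanders showed no movement in the last pictures. The job is handed in; sign-off returned no verdict.

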